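# Lid the seasoning shaker and take off its cap alone

### The arm

A 6-joint arm with a two-finger parallel gripper is mounted at the origin on the work surface. World frame = base frame: x ahead of the robot, y to its left, z up, the work surface at z = 0. Lengths are in mm, angles in rad, forces in N, time in s.
With the tool pointing down it reaches from about 400 to 925 mm from the base axis. Payload 12.5 kg.
Tool frame: the origin (TCP) lies at the very end of the fingers, on their centre line; the grasp point (between the pads) lies 19 mm behind it; x points along the fingers, y is the direction in which the jaws open and shut, and the axes are right-handed (so a half turn about x gives the same grasp; the last joint's range is limited). The gripper opens to 95 mm and grips with 3 to 60 N. Pads are 20 mm wide; open, the fingers measure 119 mm over their backs; the gripper's body (75 mm by 180 mm) begins 59 mm behind the grasp point.
Start: joints at [1.006, 0.491, 1.559, -0, 1.092, -0.106], TCP at [276.784, 560.393, 189.461] pointing down, gripper open.
Joint ranges: [-3.1, 3.1], [-0.84, 2.19], [0.05, 2.79], [-1.13, 4.28], [0.06, 2.93], [-2.69, 2.69]. Speed limits (rad/s): [2.22, 2.22, 2.79, 3.14, 3.14, 3.14].

### API

Orientations are given as [roll, pitch, yaw] about the fixed x, y, z axes, in that order (R = Rz(yaw) Ry(pitch) Rx(roll)).
In Python, from cell import env, optics, job gives the robot as it stands.
- The arm moves only by the shell command python3 -m handwheel 'ROWS' [OPENING]. ROWS is JSON, a list of rows, each an object with "travel": the shift along the world's x, y, z in mm, a list of three; "roll": the turn about the world's z in degrees. In form: [{"travel": [dx, dy, dz], "roll": roll}, ...]. A call has 1 to 8 rows; each row is the pose to reach, as a shift and turn from the pose commanded when the call began; what a row does not reach only later rows make up. A row lasts 1/10 s, in which the tool goes at most 50 mm and 8.59 degrees, less where a joint would pass 70% of its speed; a pose out of reach is approached as far as the arm can. A call with a gripper value outside its range is refused whole. OPENING is the closure, from -1 (fully open) to 1 (shut), set as the call begins (- or left out, the last holds). The fingers move at their own pace and stop on an object; the grip force is fixed at half the most. Time passes only in rows, so rows that repeat a pose let the fingers close. It gives the time, the measured TCP pose, the force and the opening at its end, in the units of the state.
- env.state(): the state, without advancing time (a new reading comes with each control period).
- optics.read_camera(name): name is "scene" or "side" or "wrist"; returns the picture (480x640x3 uint8, red, green, blue); there is no depth.
- optics.camera_params(name): a dict with "fx", "fy", "cx", "cy" (pixels), "world_from_camera" (4x4, takes a point from camera to world coordinates). Camera axes: x right, y up, looking along -z (the intrinsics and any distortion apply to the point x, -y, -z); pixel columns grow to the right and rows downward; lengths in mm; the calibration is good to about 2 mm. A picture is of the moment at which its call begins: read the wrist's pose just before it. camera_params takes no time and is no camera call; for the wrist camera it gives the pose at the moment of the call.
- job.job_done(): hands the job in, once; it reports no verdict.
The state is a dict: "t": time; "joints": joint angles; "qvel": joint speeds; "tau": joint torques, N m; "eef_pos": TCP position; "tcp_rot": TCP orientation; "ft_force": force on the tool from outside, world axes, zero at the start; "moment": the same for the moment, N m; "opening": opening from 0.0 (shut) to 1.0 (fully open).
Only numpy, scipy, OpenCV 4.12 (cv2) and the standard library are available. Lean on these libraries where they do the work, as an engineer would, in place of code of your own. Each camera call takes 0.05 s, during which the arm holds its last target.

### The job

Get the open seasoning shaker ready for the grill: pick up its two-part lid, the sieve lid with the cap resting on it, as one piece, keep it upright, and lower it all the way onto the neck of the jar before letting go. Then lift the cap alone straight up, leaving the sieve lid sitting undisturbed on the jar, and finish while still holding the cap upright in the air, about 10 cm above where it sat. Nothing is fastened, so do not knock the jar over or shift it, and leave everything else on the table where it is.

Things in the scene. Friction and masses are not known exactly. Their poses are not given: they have to be found in the camera images.
- jar_seat (a point): Jar: plain round steel, open on top, 66 mm across, 80 mm tall to its flat shoulder, loose on the table, 0.3 to 0.6 kg. A neck 52 mm across rises 17 mm from the shoulder, narrowing to 45 mm over its top 7 mm. This point: centre of the shoulder, 80 mm above the underside; z up. The sieve lid's lower edge comes to rest on the shoulder.
- sieve_mid (a point): Sieve lid (inner lid), plain round steel, about 0.11 kg, loose: skirt 28 mm tall, 64 mm across, 58 mm inside, open below, flat top carrying a perforated crown 40 mm across, 15 mm high. Starts upright on the table, cap over its crown. This point: on its axis half-way up the skirt, 14 mm above the lower edge, so 14 mm above the jar's shoulder when fully down; z up. Grip the skirt across, any way round.
- cap_mid (a point): Cap (outer lid), plain round steel cup upside down, about 0.06 kg, loose: 50 mm across, 44 mm inside, 28 mm tall. Its own weight rests it on the sieve lid's flat top, round the crown, with 2 mm of play. This point: its centre, 14 mm above its lower edge, 28 mm above the sieve lid's point when seated; z up.
- salt_mid (a point): Bystander: glass salt shaker with a steel top, 46 mm across, 101 mm tall; this point is its centre.
- mug_mid (a point): Bystander: white mug, 80 mm across, 80 mm tall, with a handle; this point is its centre.
- tape_mid (a point): Bystander: tape measure lying on its side, 70 x 66 x 36 mm; this point is its centre.
- sauce_mid (a point): Bystander: red sauce bottle, 60 mm across, 170 mm tall; this point is its centre.
- bowl_in (a point): Bystander: white bowl, 170 mm across, 75 mm tall; this point is the middle of its inner floor.
- tub_mid (a point): Bystander: clear plastic tub with bread rolls, 178 x 138 x 71 mm; this point is its centre.
- tongs_mid (a point): Bystander: steel tongs lying flat, about 260 mm long, 65 mm wide, 22 mm tall; this point is near their middle.
There are look-alikes about, which are no part of the job. What is shaped like the part that bears sieve_mid but green is not meant. What is shaped like the part that bears cap_mid but yellow is not meant.

How it is judged:
By the outcome, as a careful person would: the job done as asked, in the order asked, and still so for the second after the job is handed in, while the arm keeps its last pose, push and grip.
It also fails if it takes over 54 s, if anything falls off the work surface, if the arm or the gripper's body presses on something with over 40 N, if the wrist force passes 120 N, or if a joint passes its speed limit or range.

## Working session

There is one attempt and no reset: what is moved stays moved. The work goes in short steps, Python scripts to look and compute and a shell command to move; the robot and the scene stay as the last step left them, time stands still between calls to the robot, and variables do not carry over. Pictures are saved under pics/ and viewed, and the job is handed in when it is done.

```bash
ls; mkdir -p pics; python3 - <<'E'
from cell import env, optics, job
import cv2
print(env.state())
for n in ["scene","side","wrist"]:
    p=optics.camera_params(n); print(n,p)
    im=optics.read_camera(n); cv2.imwrite(f"pics/{n}0.png",im[:,:,::-1])
E
```

```text
pics
{'t': 0.0, 'joints': array([ 1.00640775e+00,  4.91549129e-01,  1.55945631e+00, -1.31844465e-05,
        1.09169785e+00, -1.05584100e-01]), 'qvel': array([ 0.00082133, -0.00126758,  0.00054246,  0.0007823 , -0.00015243,
        0.00159269]), 'tau': array([-1.82614363e-03, -6.12641287e+01, -2.58174294e+01,  6.91438140e-02,
        4.83580597e-02, -9.28591339e-05]), 'eef_pos': array([276.6236307 , 560.1431744 , 188.86588184]), 'tcp_rot': array([-1.66585241,  1.56968563, -2.1246508 ]), 'ft_force': array([ 0.66947004, -0.10816304,  0.61158668]), 'moment': array([-0.02739559, -0.01421528,  0.00232291]), 'opening': 0.9997373102443202}
scene {'fx': 439.2549829428401, 'fy': 439.2549829428401, 'cx': 327.74526394744055, 'cy': 246.79979663156465, 'world_from_camera': array([[-3.26635852e-01, -6.54234908e-01,  6.82118542e-01,
         1.18435221e+03],
       [ 9.44916723e-01, -2.09999419e-01,  2.51063001e-01,
         2.34725516e+02],
       [-2.10096818e-02,  7.26551395e-01,  6.86790844e-01,
         7.06857852e+02],
       [ 0.00000000e+00,  0.00000000e+00,  0.00000000e+00,
         1.0000
[... 256 characters left out ...]
7527459e-01, -6.18504834e-01,
        -7.40846024e+02],
       [-8.34499912e-03,  6.45711551e-01,  7.63535824e-01,
         9.87308611e+02],
       [ 0.00000000e+00,  0.00000000e+00,  0.00000000e+00,
         1.00000000e+00]])}
wrist {'fx': 401.01299737585276, 'fy': 401.01299737585276, 'cx': 321.4421978221641, 'cy': 239.18157260465344, 'world_from_camera': array([[ 4.43160531e-01, -8.69380169e-01, -2.18602070e-01,
         2.14663998e+02],
       [ 8.96440722e-01,  4.29328289e-01,  1.09869250e-01,
         5.90307552e+02],
       [-1.66609485e-03, -2.44653513e-01,  9.69609139e-01,
         3.83696098e+02],
       [ 0.00000000e+00,  0.00000000e+00,  0.00000000e+00,
         1.00000000e+00]])}
```

View pics/scene0.png

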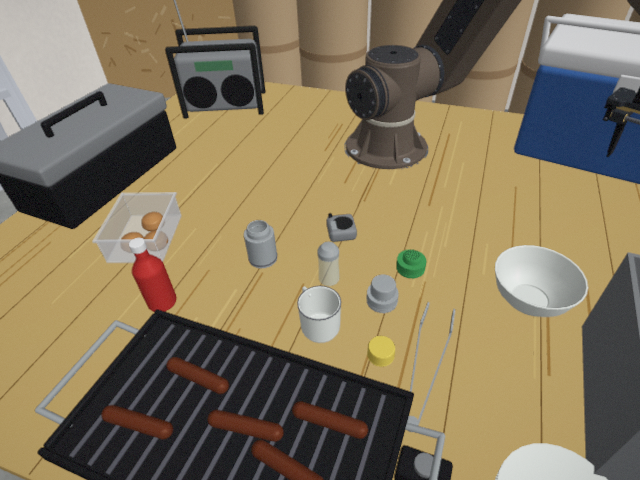

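View pics/side0.png

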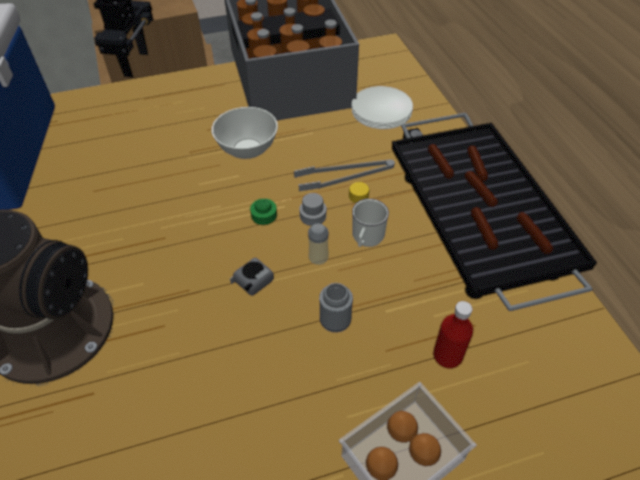

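View pics/wrist0.png

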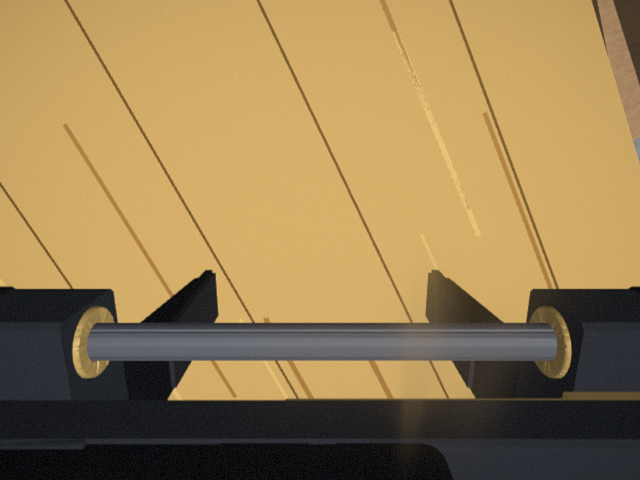

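The scene view shows the grey lid with its cap at about (382,293), the jar at (261,243), the salt shaker at (328,263) and the mug at (320,313). The side view has the lid at (313,208) and the jar at (335,305). The gripper is empty in the wrist view. Next I'll zoom in and measure.

```bash
cat > h.py <<'E'
import numpy as np, cv2
from cell import env, optics, job
def proj(P,p):
    T=np.linalg.inv(p["world_from_camera"]); q=T[:3,:3]@np.asarray(P,float)+T[:3,3]
    return np.array([p["fx"]*q[0]/-q[2]+p["cx"], p["fy"]*(-q[1])/-q[2]+p["cy"]])
def ray(u,v,p):
    T=p["world_from_camera"]; d=T[:3,:3]@np.array([(u-p["cx"])/p["fx"],-(v-p["cy"])/p["fy"],-1.]); return T[:3,3],d/np.linalg.norm(d)
def onz(u,v,p,z):
    o,d=ray(u,v,p); return o+d*(z-o[2])/d[2]
def tri(obs):
    A=np.zeros((3,3));b=np.zeros(3);L=[]
    for u,v,p in obs:
        o,d=ray(u,v,p);M=np.eye(3)-np.outer(d,d);A+=M;b+=M@o;L.append((o,d))
    X=np.linalg.solve(A,b); return X,[float(np.linalg.norm(np.cross(X-o,d))) for o,d in L]
E
python3 - <<'E'
import cv2
for n,bs in [("scene",[(340,250,80,80),(220,200,80,80)]),("side",[(270,170,80,80),(295,265,80,80)])]:
    im=cv2.imread(f"pics/{n}0.png")
    o=[cv2.resize(im[y:y+h,x:x+w],None,fx=5,fy=5,interpolation=cv2.INTER_NEAREST) for x,y,w,h in bs]
    cv2.imwrite(f"pics/{n}_crop.png",cv2.hconcat(o))
E
```

```text
(no output)
```

View pics/scene_crop.png

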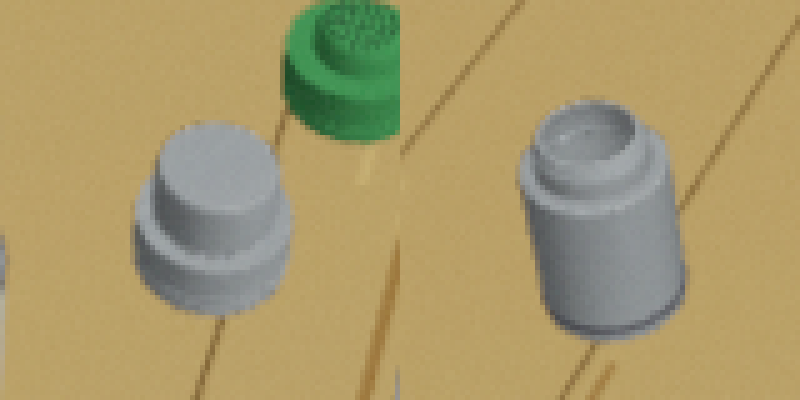

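View pics/side_crop.png

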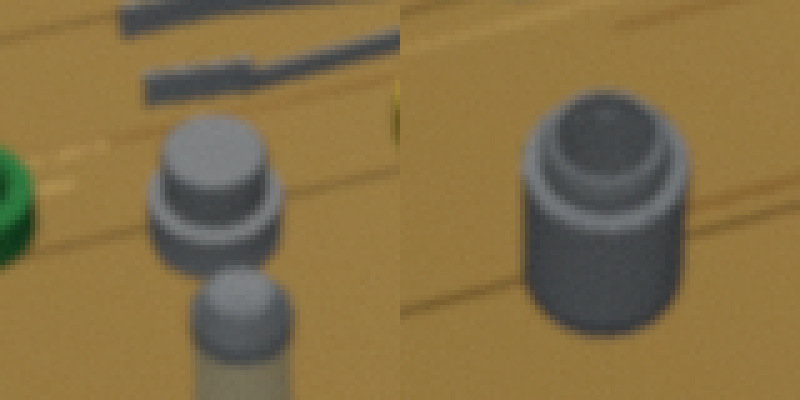

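The crops give the cap's top face centred near scene (384,283) and side (313.1,200.2). The jar's rim is near scene (257,226.6) and side (336.3,291.6). I'll triangulate those.

```bash
python3 - <<'E'
from h import *
np.set_printoptions(precision=1,suppress=True)
s=optics.camera_params("scene");d=optics.camera_params("side")
def g(n,a,b):
    X,e=tri([(*a,s),(*b,d)]);print(n,X,np.round(e,1));return X
C=g("captop",(384,283.3),(313.1,200.2))
J=g("jar rim",(257.1,226.6),(336.3,291.6))
g("salt",(328,247),(318.5,231)); g("mug rim",(320,302),(370,212)); g("green",(411.5,257),(263,205))
g("tape",(342,222),(252,270)); g('yellow',(381,345),(359,188))
print(onz(384,283.3,s,56),onz(313.1,200.2,d,56)); print(onz(257.1,226.6,s,97),onz(336.3,291.6,d,97))
# tongs ends
for uv in [(422,305),(453,312),(412,390),(430,418)]: print(onz(*uv,s,10)[:2])
print(onz(328,285,s,0)[:2])
E
```

```text
captop [601.9 135.9  53.3] [1.1 1.1]
jar rim [ 562.8 -153.6   94.8] [0.4 0.4]
salt [575.7   9.7  91.9] [1.7 1.7]
mug rim [704.8  39.1  78.1] [0.9 0.9]
green [491.  172.4  34.7] [0.6 0.6]
tape [423.8  -6.6  33.9] [0.9 0.9]
yellow [726.8 163.3  29.2] [0.3 0.3]
[603.2 137.   56. ] [601.8 132.2  56. ]
[ 565.4 -152.5   97. ] [ 562.  -154.7   97. ]
[595.5 216.6]
[594.1 277.9]
[785.1 233.7]
[824.7 271. ]
[594.9  15.8]
```

Heights agree with the text: cap top about 53–56 mm and jar rim about 95–97 mm. The lid is at about (602,135) and the jar at about (563,-153). I'll move above the lid to refine with the wrist camera.

```bash
python3 -m handwheel '[{"travel":[12,-15,5],"roll":0},{"travel":[34,-44,15],"roll":0},{"travel":[57,-74,25],"roll":0},{"travel":[80,-103,35],"roll":0},{"travel":[103,-133,40],"roll":0},{"travel":[126,-162,40],"roll":0},{"travel":[149,-192,40],"roll":0},{"travel":[172,-222,40],"roll":0}]' -1
python3 -m handwheel '[{"travel":[25,-32,0],"roll":0},{"travel":[50,-65,0],"roll":0},{"travel":[75,-98,0],"roll":0},{"travel":[100,-131,0],"roll":0},{"travel":[125,-163,0],"roll":0},{"travel":[144,-190,0],"roll":0},{"travel":[153,-202,0],"roll":0},{"travel":[153,-202,0],"roll":0}]'
python3 - <<'E'
from h import *
print(env.state())
p=optics.camera_params("wrist");im=optics.read_camera("wrist");cv2.imwrite("pics/w1.png",im[:,:,::-1])
import pickle;pickle.dump(p,open("w1.pkl","wb"));print(proj([602,136,56],p))
E
```

```text
t: 0.95
eef_pos: [449.8, 336.1, 229.8]
tcp_rot: [0.654, 1.57, 0.194]
ft_force: [-0.1, -0.8, -0.1]
opening: 0.999
t: 1.75
eef_pos: [602.3, 134.5, 229.3]
tcp_rot: [-2.525, 1.571, -2.987]
ft_force: [0.7, 0.1, -0.5]
opening: 1.0
{'t': 1.75, 'joints': array([ 1.12720135e-01,  4.44205959e-01,  1.52788775e+00, -1.26077136e-05,
        1.16977402e+00, -9.96653824e-01]), 'qvel': array([ 0.04968768, -0.01578242,  0.02578651,  0.0096987 , -0.00308842,
        0.02993413]), 'tau': array([ -2.31826477, -58.64930034, -27.88565934,  -0.121307  ,
         0.10931545,  -0.38211378]), 'eef_pos': array([602.29681451, 134.49739902, 229.26849441]), 'tcp_rot': array([-2.52528343,  1.570521  , -2.98670088]), 'ft_force': array([ 0.65871379,  0.07363444, -0.51801487]), 'moment': array([ 0.01533455, -0.00705548, -0.02853608]), 'opening': 1.0000957417088323}
[323.74459311 213.29717689]
```

View pics/w1.png

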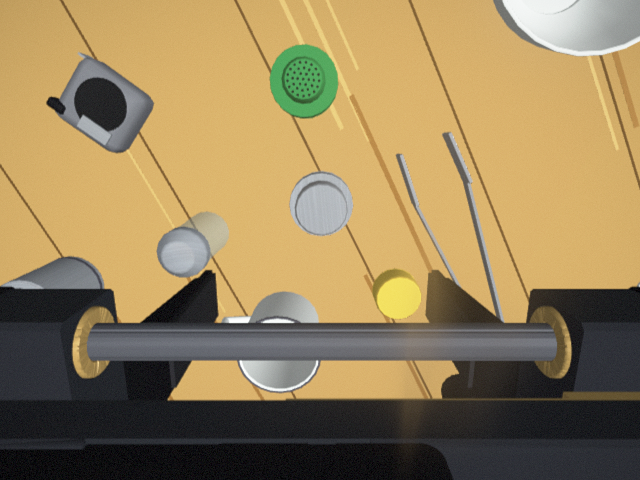

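The wrist view shows the lid at about (321,203), with the skirt ring around the cap top. I'll retake it settled and fit it.

```bash
python3 -m handwheel '[{"travel":[0,0,0],"roll":0},{"travel":[0,0,0],"roll":0}]'
cat >> h.py <<'E'
def grab(name,fn):
    p=optics.camera_params(name);im=optics.read_camera(name)[:,:,::-1].copy();cv2.imwrite("pics/"+fn,im);return p,im
def blobs(im,box,smax=70):
    x0,y0,x1,y1=box;c=im[y0:y1,x0:x1];h=cv2.cvtColor(c,cv2.COLOR_BGR2HSV)
    m=(h[...,1]<smax).astype(np.uint8)*255
    m=cv2.morphologyEx(m,cv2.MORPH_OPEN,np.ones((3,3)))
    cs,_=cv2.findContours(m,cv2.RETR_EXTERNAL,cv2.CHAIN_APPROX_NONE)
    cs=sorted(cs,key=cv2.contourArea,reverse=True)
    return [k+[x0,y0] for k in cs],m
E
python3 - <<'E'
from h import *
np.set_printoptions(precision=1,suppress=True)
p,im=grab("wrist","w2.png");print(env.state()['eef_pos'],env.state()['qvel'])
cs,m=blobs(im,(270,150,380,250))
e=cv2.fitEllipse(cs[0]);print(e,cv2.boundingRect(cs[0]),cv2.contourArea(cs[0]))
c=cv2.resize(im[150:250,270:380],None,fx=6,fy=6,interpolation=cv2.INTER_CUBIC);cv2.imwrite("pics/w2c.png",c)
for z in (28,56): print(z,onz(*e[0],p,z))
E
```

```text
t: 2.0
eef_pos: [601.0, 137.6, 229.7]
tcp_rot: [1.784, 1.571, 1.326]
ft_force: [-0.3, 0.1, 0.1]
opening: 1.0
[601.2 137.5 229.7] [-0.  0. -0.  0. -0. -0.]
((318.5626220703125, 205.58218383789062), (62.320716857910156, 63.9420280456543), 2.4490163326263428) (287, 173, 64, 65) 3128.5
28 [596.3 135.7  28. ]
56 [592.2 138.   56. ]
```

View pics/w2c.png

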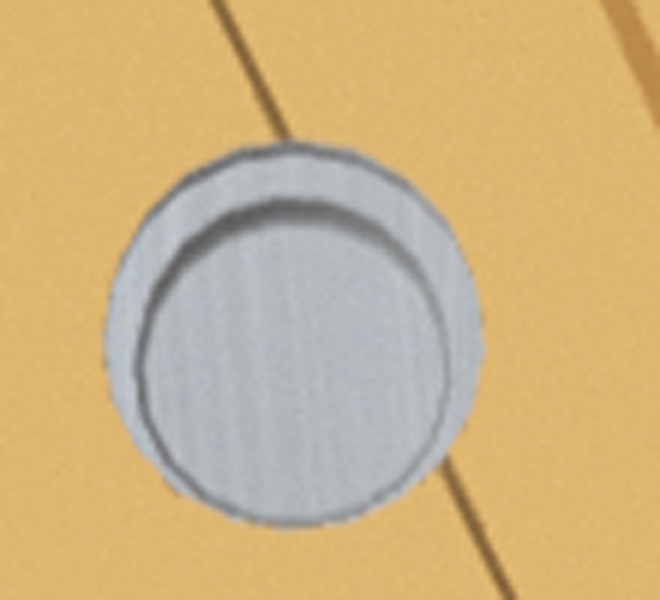

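```bash
python3 - <<'E'
from h import *
np.set_printoptions(precision=1,suppress=True)
p=optics.camera_params("wrist");s=optics.camera_params("scene");d=optics.camera_params("side")
print(env.state()['eef_pos'],p['world_from_camera'])
print(onz(318.5,211.6,p,56),onz(318.6,204.6,p,28))
cap=[(318.5,211.6,p),(384,283.3,s),(313.1,200.2,d)]
for i in [(0,1),(0,2),(1,2),(0,1,2)]: print(i,*tri([cap[k] for k in i]))
for P in ([602,136,56],[601,136,28]): print(proj(P,s),proj(P,d),proj(P,p))
E
```

```text
[601.2 137.5 229.7] [[  0.4  -0.9  -0.2 539. ]
 [  0.9   0.4   0.1 167.4]
 [ -0.   -0.2   1.  424.5]
 [  0.    0.    0.    1. ]]
[597.4 135.4  56. ] [595.5 136.2  28. ]
(0, 1) [598.2 135.5  50.5] [0.6412538056705012, 0.6412538056705309]
(0, 2) [600.2 134.8  53.1] [2.3001568947946702, 2.300156894794488]
(1, 2) [601.9 135.9  53.3] [1.1211348808470953, 1.1211348808469754]
(0, 1, 2) [600.2 135.6  52.5] [2.31136331911335, 0.9158485760119237, 2.4281155158008745]
[383.7 282.8] [312.7 199.1] [321.3 215.7]
[382.9 291.7] [312.5 207.5] [320.9 209.5]
```

```bash
python3 - <<'E'
from h import *
np.set_printoptions(precision=1,suppress=True)
p=optics.camera_params("wrist");st=env.state();T=st['eef_pos']
from scipy.spatial.transform import Rotation as R
M=R.from_euler('xyz',st['tcp_rot']).as_matrix();print(M)
for y in (-59.5,-47.5,0,47.5,59.5):
  for z in (-10,0,10): print(y,z,proj(T+M@[0,y,z],p))
im=cv2.imread('pics/w2.png');cv2.imwrite('pics/w2f.png',cv2.resize(im[240:340,180:460],None,fx=2.8,fy=2.8,interpolation=cv2.INTER_CUBIC))
E
```

```text
[[ 0.   0.4  0.9]
 [ 0.   0.9 -0.4]
 [-1.   0.   0. ]]
-59.5 -10 [205.6 257.9]
-59.5 0 [207.  276.6]
-59.5 10 [208.4 294.8]
-47.5 -10 [229.3 257.9]
-47.5 0 [230.4 276.6]
-47.5 10 [231.5 294.8]
0 -10 [323.  257.9]
0 0 [323.  276.6]
0 10 [323.  294.8]
47.5 -10 [416.7 257.9]
47.5 0 [415.6 276.5]
47.5 10 [414.5 294.8]
59.5 -10 [440.4 257.9]
59.5 0 [439.  276.5]
59.5 10 [437.6 294.8]
```

View pics/w2f.png

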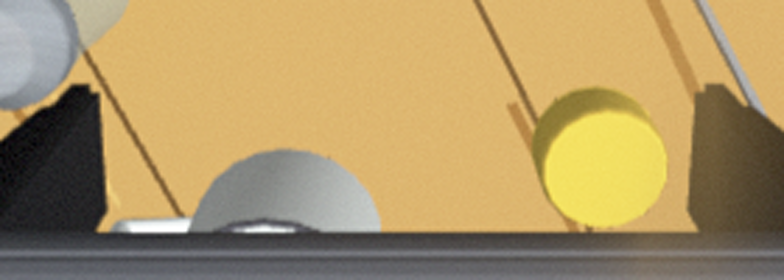

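The wrist and fixed-camera estimates of the lid differ by 4–5 mm in x, probably from the wrist camera's angle at this range. I'll descend to shorten the range and re-measure.

```bash
python3 -m handwheel '[{"travel":[0,-1,-20],"roll":0},{"travel":[0,-1,-50],"roll":0},{"travel":[-1,-2,-80],"roll":0},{"travel":[-1,-2,-105],"roll":0},{"travel":[-1,-2,-120],"roll":0},{"travel":[-1,-2,-120],"roll":0},{"travel":[-1,-2,-120],"roll":0}]'
python3 - <<'E'
from h import *
np.set_printoptions(precision=1,suppress=True)
p,im=grab("wrist","w3.png");print(env.state()['eef_pos'],proj([600,136,56],p))
grab("scene","s3.png");grab("side","d3.png")
a=cv2.imread('pics/s3.png')[200:330,320:450];b=cv2.imread('pics/d3.png')[130:260,250:380]
cv2.imwrite('pics/sd3.png',cv2.resize(cv2.hconcat([a,b]),None,fx=3,fy=3))
E
```

```text
t: 2.75
eef_pos: [600.8, 135.0, 110.0]
tcp_rot: [0.842, 1.571, 0.384]
ft_force: [-0.3, 0.1, -0.2]
opening: 0.998
[601.1 134.9 110.5] [323.5 246.6]
```

View pics/w3.png

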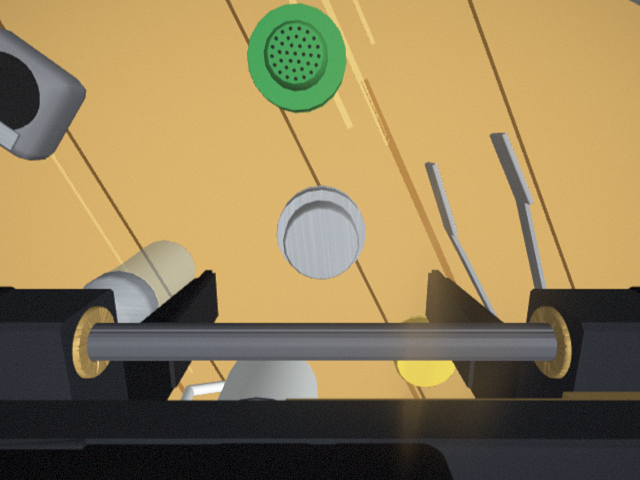

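View pics/sd3.png

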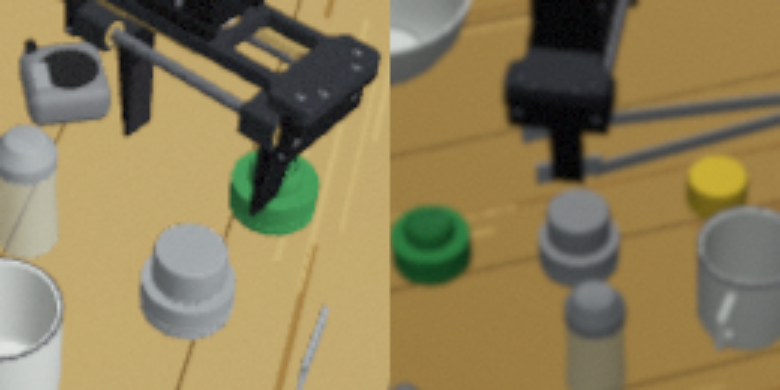

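```bash
python3 - <<'E'
from h import *
np.set_printoptions(precision=1,suppress=True)
from scipy.spatial.transform import Rotation as R
st=env.state();T=st['eef_pos'];M=R.from_euler('xyz',st['tcp_rot']).as_matrix()
for n in("scene","side"):
  p=optics.camera_params(n)
  print(n,proj(T,p))
  for y in (-59,-53,-47,47,53,59):
    print(y,[proj(T+M@[0,y,z],p) for z in(-10,0,10)])
p=optics.camera_params("wrist")
im=cv2.imread('pics/w3.png');c=cv2.resize(im[170:300,260:380],None,fx=5,fy=5,interpolation=cv2.INTER_CUBIC);cv2.imwrite("pics/w3c.png",c)
a=cv2.imread('pics/d3.png')[130:240,270:350];cv2.imwrite('pics/d3c.png',cv2.resize(a,None,fx=6,fy=6,interpolation=cv2.INTER_CUBIC)[:600])
a=cv2.imread('pics/s3.png')[200:320,340:440];cv2.imwrite('pics/s3c.png',cv2.resize(a,None,fx=5,fy=5,interpolation=cv2.INTER_CUBIC))
E
```

```text
scene [385. 263.]
-59 [array([365.2, 245.6]), array([361.8, 248.1]), array([358.4, 250.6])]
-53 [array([367.5, 247. ]), array([364.1, 249.5]), array([360.7, 252.1])]
-47 [array([369.8, 248.5]), array([366.4, 251. ]), array([363. , 253.6])]
47 [array([408.1, 272.8]), array([404.7, 275.7]), array([401.3, 278.5])]
53 [array([410.7, 274.5]), array([407.3, 277.3]), array([403.9, 280.2])]
59 [array([413.3, 276.1]), array([409.9, 279. ]), array([406.5, 282. ])]
side [312.2 182.4]
-59 [array([303.2, 200.7]), array([307.7, 201.2]), array([312.3, 201.7])]
-53 [array([303.7, 198.7]), array([308.2, 199.2]), array([312.7, 199.7])]
-47 [array([304.1, 196.8]), array([308.6, 197.3]), array([313.1, 197.8])]
47 [array([311.2, 167.9]), array([315.5, 168.3]), array([319.8, 168.7])]
53 [array([311.7, 166.1]), array([315.9, 166.5]), array([320.2, 167. ])]
59 [array([312.1, 164.4]), array([316.4, 164.8]), array([320.6, 165.2])]
```

View pics/w3c.png

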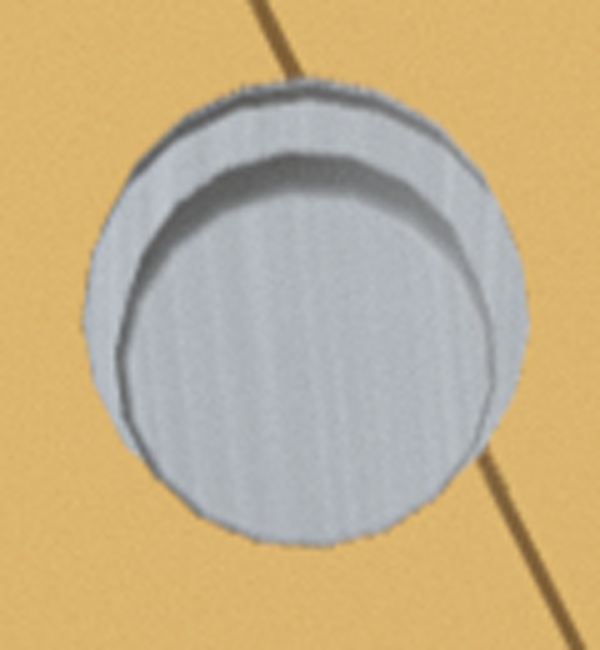

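View pics/d3c.png

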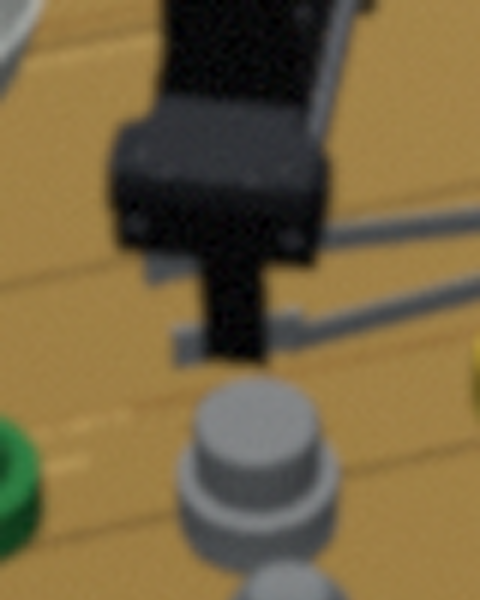

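View pics/s3c.png

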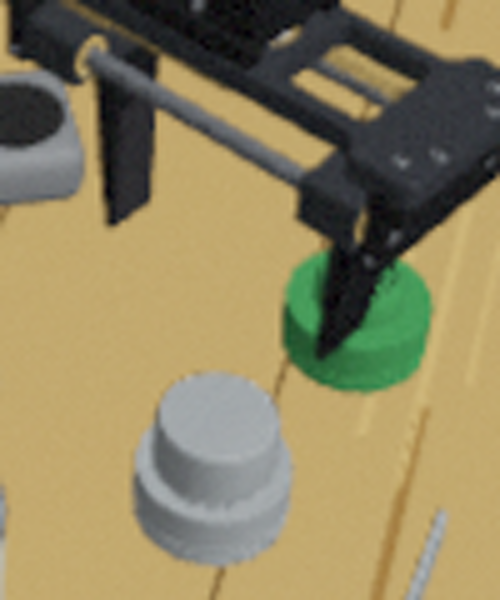

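```bash
python3 - <<'E'
from h import *
np.set_printoptions(precision=1,suppress=True)
from scipy.spatial.transform import Rotation as R
st=env.state();T=st['eef_pos'];M=R.from_euler('xyz',st['tcp_rot']).as_matrix()
s=optics.camera_params("scene");d=optics.camera_params("side");p=optics.camera_params("wrist")
for a,b in (((361.6,245),(314.2,190.3)),((370,241.3),(304.2,190))):
    X,e=tri([(*a,s),(*b,d)]);print(X,e,'tool',M.T@(X-T))
# cap/skirt from w3: cap top centre & skirt-top centre
capc=(260+(307-2)/5-.4+.0,170+(368)/5-.4); print(capc)
print(onz(*capc,p,56)); 
for i in ([(384,283.3,s)],[(313.1,200.2,d)],[(384,283.3,s),(313.1,200.2,d)]): print(tri([(*capc,p)]+i))
E
```

```text
[591.6  85.5 135. ] [0.341814125737472, 0.34181412573757575] tool [-24.3 -48.3  13.2]
[572.4  96.9 130.9] [0.3175367888500672, 0.31753678884999664] tool [-20.3 -46.6  -9.1]
(320.6, 243.2)
[597.7 135.   56. ]
(array([598.8, 135.3,  51.2]), [0.9315477147056269, 0.9315477147056098])
(array([600.5, 134.5,  53.2]), [1.9934474341533184, 1.9934474341533877])
(array([600.5, 135.4,  52.7]), [2.0729683715915406, 1.1546932022441236, 2.1426001288196734])
```

By triangulation, the visible fingertips end about 22 mm above the reported TCP with the gripper open. Before descending I'll check whether this changes with the opening, so I'll close to about 64 mm in the air and look.

```bash
python3 -m handwheel '[{"travel":[0,0,0],"roll":0},{"travel":[0,0,0],"roll":0},{"travel":[0,0,0],"roll":0},{"travel":[0,0,0],"roll":0},{"travel":[0,0,0],"roll":0}]' -0.35
python3 - <<'E'
from h import *
np.set_printoptions(precision=1,suppress=True)
grab("scene","s4.png");grab("side","d4.png");grab("wrist","w4.png")
a=cv2.imread('pics/d4.png')[150:250,270:350];b=cv2.imread('pics/s4.png')[200:300,350:430]
cv2.imwrite('pics/sd4.png',cv2.resize(cv2.hconcat([b,a]),None,fx=5,fy=5,interpolation=cv2.INTER_CUBIC))
E
```

```text
t: 3.4
eef_pos: [600.8, 134.4, 109.5]
tcp_rot: [1.33, 1.571, 0.871]
ft_force: [-0.3, 0.8, 0.5]
opening: 0.682
```

View pics/sd4.png

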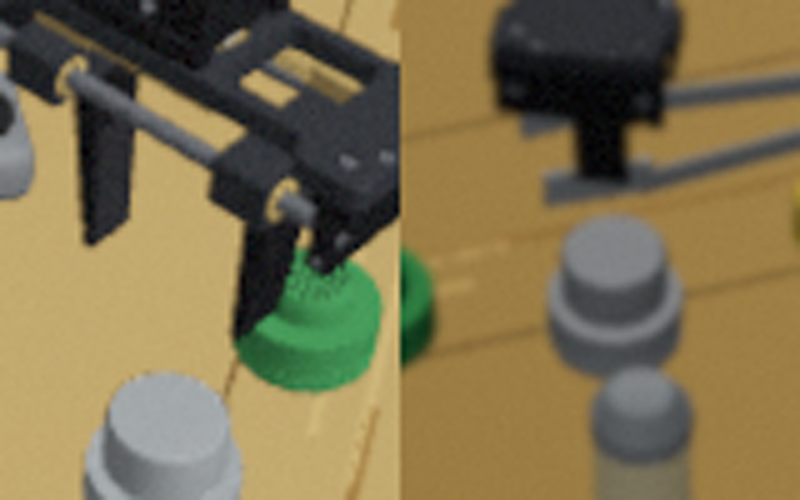

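View pics/w4.png

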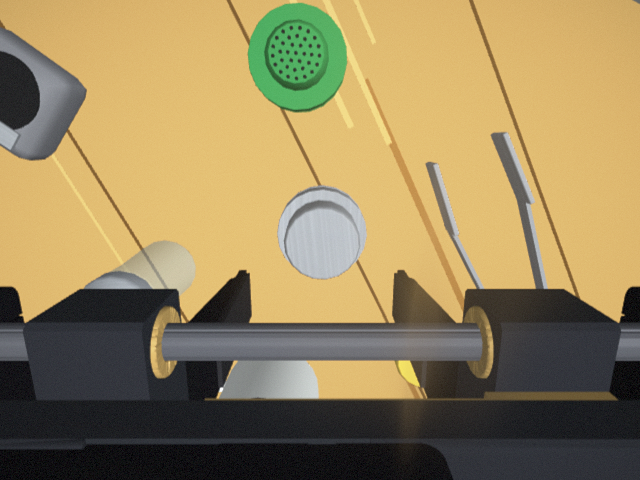

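Fingers are parallel with no arc, and the visible tips sit about 22 mm above the reported TCP at both openings. In the fixed-camera frame they are centred on the lid to within about 1.5 mm. I'll reopen, descend with force checks, and look.

```bash
python3 -m handwheel '[{"travel":[0,0,0],"roll":0},{"travel":[0,0,0],"roll":0},{"travel":[-1,1,0],"roll":0},{"travel":[-1,1,-15],"roll":0},{"travel":[-1,1,-40],"roll":0},{"travel":[-1,1,-60],"roll":0},{"travel":[-1,1,-65],"roll":0}]' -1
python3 -m handwheel '[{"travel":[0,0,-10],"roll":0},{"travel":[0,0,-22],"roll":0},{"travel":[0,0,-33],"roll":0},{"travel":[0,0,-38],"roll":0},{"travel":[0,0,-40],"roll":0},{"travel":[0,0,-40],"roll":0}]'
python3 - <<'E'
from h import *
np.set_printoptions(precision=1,suppress=True)
print(env.state()['eef_pos'])
grab("scene","s5.png");grab("side","d5.png");grab("wrist","w5.png")
a=cv2.imread('pics/d5.png')[150:250,270:350];b=cv2.imread('pics/s5.png')[230:330,340:420]
cv2.imwrite('pics/sd5.png',cv2.resize(cv2.hconcat([b,a]),None,fx=5,fy=5,interpolation=cv2.INTER_CUBIC))
E
```

```text
t: 4.25
eef_pos: [598.7, 135.3, 42.5]
tcp_rot: [-2.603, 1.568, -3.062]
ft_force: [-0.1, -0.0, 0.5]
opening: 0.997
t: 4.85
eef_pos: [599.8, 135.4, 4.4]
tcp_rot: [2.441, 1.571, 1.982]
ft_force: [-0.9, -0.0, 0.0]
opening: 0.998
[599.8 135.4   4.4]
```

View pics/sd5.png

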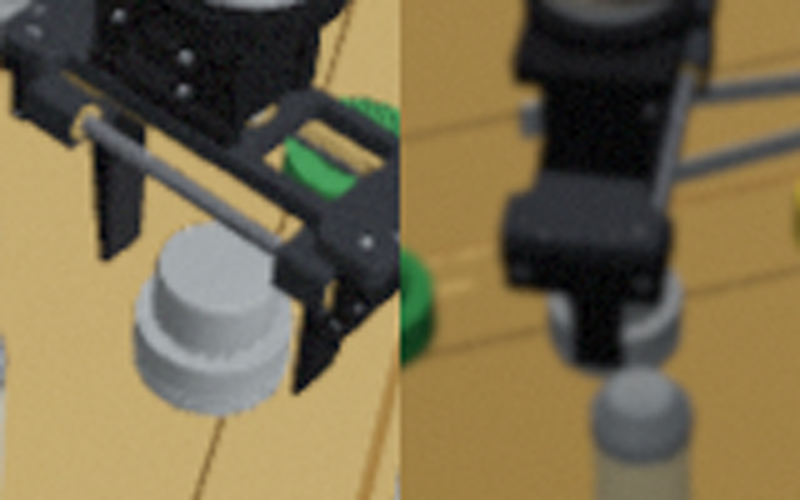

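View pics/w5.png

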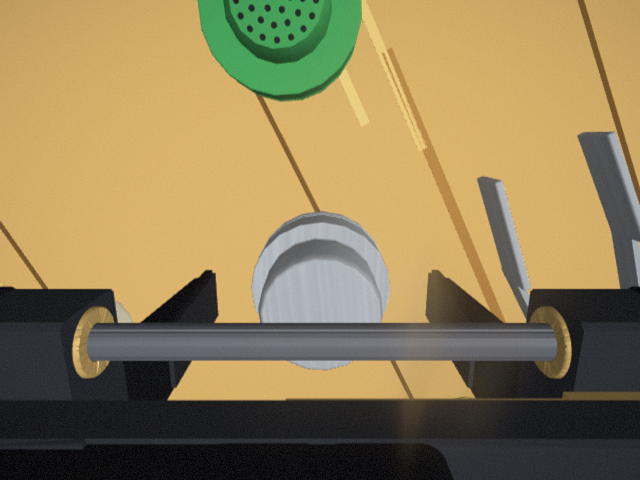

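```bash
python3 - <<'E'
from h import *
np.set_printoptions(precision=1,suppress=True)
from scipy.spatial.transform import Rotation as R
st=env.state();T=st['eef_pos'];M=R.from_euler('xyz',st['tcp_rot']).as_matrix()
s=optics.camera_params("scene");d=optics.camera_params("side")
for a,b in (((360,282.4),(315,222.3)),((367.6,279),(304.6,222.5))):
    X,e=tri([(*a,s),(*b,d)]);print(X,e,'tool',M.T@(X-T))
for z in (0,22):
  for y in (-47.5,47.5):
    print(z,y,[proj(T+M@[-z,y,w],s) for w in (-10,10)],[proj(T+M@[-z,y,w],d) for w in (-10,10)])
E
```

```text
[592.6  86.2  30.7] [0.8155645843116526, 0.8155645843118693] tool [-25.8 -47.4  15.2]
[571.7  97.7  24. ] [1.7517167864519199, 1.7517167864517518] tool [-19.2 -46.3  -8.7]
0 -47.5 [array([367.9, 284. ]), array([361.6, 289.1])] [array([304.8, 228.8]), array([313.2, 229.7])]
0 47.5 [array([403.3, 308.6]), array([397. , 314.3])] [array([311.5, 199.9]), array([319.6, 200.7])]
22 -47.5 [array([368.3, 277. ]), array([361.9, 282.1])] [array([304.5, 222.4]), array([313.1, 223.4])]
22 47.5 [array([404.4, 301.6]), array([398. , 307.3])] [array([311.3, 193.5]), array([319.5, 194.3])]
```

The visible tips measure at z≈26 with the TCP at 4.4, so they clear the table by 20 mm or more. I'll feel downwards in small steps, watching the force.

```bash
python3 -m handwheel '[{"travel":[0,0,-2],"roll":0},{"travel":[0,0,-3],"roll":0},{"travel":[0,0,-4],"roll":0},{"travel":[0,0,-4],"roll":0}]'
python3 -m handwheel '[{"travel":[0,0,-1],"roll":0},{"travel":[0,0,-2],"roll":0},{"travel":[0,0,-2],"roll":0}]'
```

```text
t: 5.4
eef_pos: [599.7, 135.4, 0.3]
tcp_rot: [3.019, 1.571, 2.561]
ft_force: [0.0, 0.1, -0.9]
opening: 1.0
t: 5.7
eef_pos: [599.7, 135.4, -1.7]
tcp_rot: [-3.012, 1.571, 2.812]
ft_force: [0.8, -0.3, 0.0]
opening: 1.003
```

```bash
python3 -m handwheel '[{"travel":[0,0,-1],"roll":0},{"travel":[0,0,-2],"roll":0},{"travel":[0,0,-2],"roll":0}]'
python3 -m handwheel '[{"travel":[0,0,-1],"roll":0},{"travel":[0,0,-2],"roll":0},{"travel":[0,0,-2],"roll":0}]'
```

```text
t: 6.0
eef_pos: [599.7, 135.4, -3.7]
tcp_rot: [-2.982, 1.571, 2.843]
ft_force: [-0.2, -0.7, -0.5]
opening: 1.004
t: 6.3
eef_pos: [599.7, 135.4, -5.7]
tcp_rot: [-2.843, 1.571, 2.981]
ft_force: [-0.7, -1.1, -0.2]
opening: 0.999
```

```bash
python3 -m handwheel '[{"travel":[0,0,-2],"roll":0},{"travel":[0,0,-4],"roll":0},{"travel":[0,0,-4],"roll":0}]'
python3 -m handwheel '[{"travel":[0,0,-1],"roll":0},{"travel":[0,0,-3],"roll":0},{"travel":[0,0,-3],"roll":0}]'
python3 - <<'E'
from h import *
grab("scene","s6.png");grab("side","d6.png")
a=cv2.imread('pics/d6.png')[170:250,270:350];b=cv2.imread('pics/s6.png')[250:330,340:420]
cv2.imwrite('pics/sd6.png',cv2.resize(cv2.hconcat([b,a]),None,fx=5,fy=5,interpolation=cv2.INTER_CUBIC))
E
```

```text
t: 6.6
eef_pos: [599.6, 135.4, -9.9]
tcp_rot: [-2.668, 1.57, -3.127]
ft_force: [0.6, -0.1, 1.0]
opening: 0.999
t: 6.9
eef_pos: [599.6, 135.4, -12.8]
tcp_rot: [-2.793, 1.57, 3.032]
ft_force: [0.6, 0.1, 0.4]
opening: 1.002
```

View pics/sd6.png

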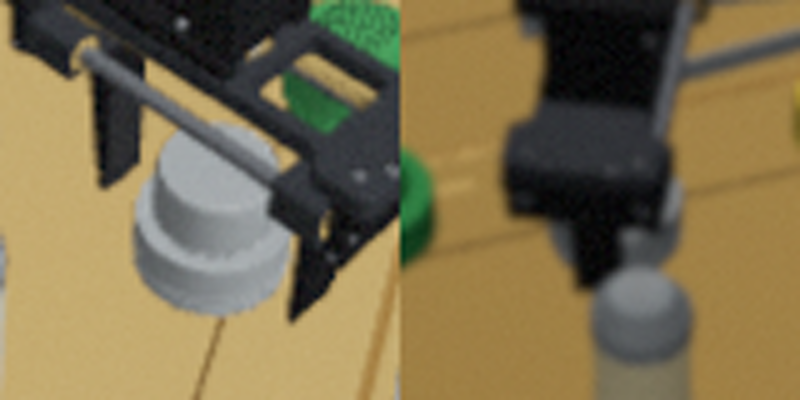

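The tips now match a height of about 5–8 mm in the scene view, astride the skirt and still with no contact force. Closing on the skirt.

```bash
python3 -m handwheel '[{"travel":[0,0,0],"roll":0},{"travel":[0,0,0],"roll":0},{"travel":[0,0,0],"roll":0},{"travel":[0,0,0],"roll":0},{"travel":[0,0,0],"roll":0},{"travel":[0,0,0],"roll":0},{"travel":[0,0,0],"roll":0}]' 1
python3 -m handwheel '[{"travel":[0,0,3],"roll":0},{"travel":[0,0,8],"roll":0},{"travel":[0,0,14],"roll":0},{"travel":[0,0,20],"roll":0},{"travel":[0,0,20],"roll":0}]'
python3 - <<'E'
from h import *
grab("scene","s7.png");grab("side","d7.png");grab("wrist","w7.png")
a=cv2.imread('pics/d7.png')[150:250,270:350];b=cv2.imread('pics/s7.png')[230:330,340:420]
cv2.imwrite('pics/sd7.png',cv2.resize(cv2.hconcat([b,a]),None,fx=5,fy=5,interpolation=cv2.INTER_CUBIC))
E
```

```text
t: 7.7
eef_pos: [599.8, 135.4, -12.5]
tcp_rot: [1.52, 1.571, 1.062]
ft_force: [-0.7, 0.2, -0.5]
opening: 0.658
t: 8.2
eef_pos: [600.3, 135.5, 8.6]
tcp_rot: [0.615, 1.569, 0.156]
ft_force: [0.5, -0.1, -2.4]
opening: 0.664
```

View pics/sd7.png

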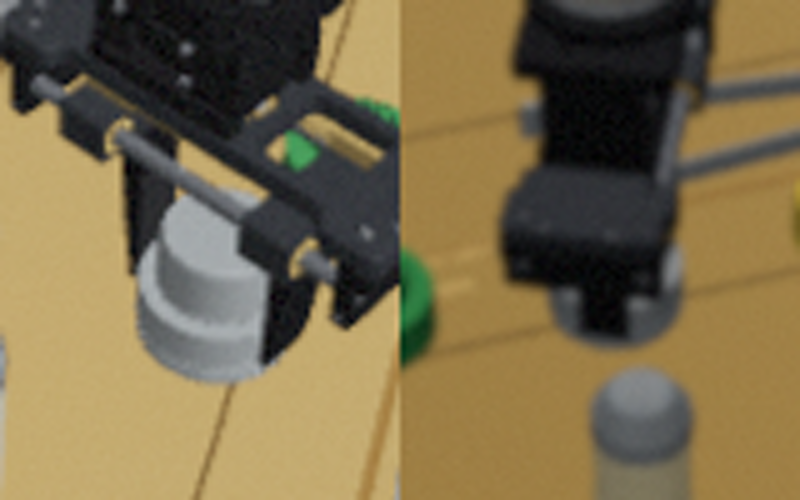

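View pics/w7.png

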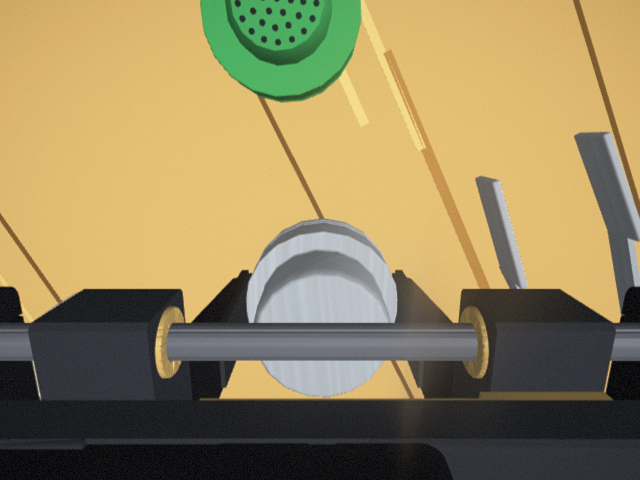

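The lid and cap are lifted about 20 mm, level, with the opening at about 63 mm. I'll raise them above the salt shaker's height and carry them over to the jar.

```bash
python3 -m handwheel '[{"travel":[0,0,6],"roll":0},{"travel":[0,0,18],"roll":0},{"travel":[0,0,34],"roll":0},{"travel":[0,0,54],"roll":0},{"travel":[0,0,74],"roll":0},{"travel":[0,0,94],"roll":0},{"travel":[0,0,108],"roll":0},{"travel":[0,0,114],"roll":0}]'
python3 -m handwheel '[{"travel":[0,-4,2],"roll":0},{"travel":[-2,-15,2],"roll":0},{"travel":[-4,-32,2],"roll":0},{"travel":[-7,-52,2],"roll":0},{"travel":[-10,-75,2],"roll":0},{"travel":[-13,-100,2],"roll":0},{"travel":[-17,-125,2],"roll":0},{"travel":[-20,-150,2],"roll":0}]'
python3 -m handwheel '[{"travel":[-3,-25,0],"roll":0},{"travel":[-6,-50,0],"roll":0},{"travel":[-10,-75,0],"roll":0},{"travel":[-13,-98,0],"roll":0},{"travel":[-16,-117,0],"roll":0},{"travel":[-18,-131,0],"roll":0},{"travel":[-19,-138,0],"roll":0},{"travel":[-19,-140,0],"roll":0}]'
python3 -m handwheel '[{"travel":[0,0,0],"roll":0},{"travel":[0,0,0],"roll":0}]'
python3 - <<'E'
from h import *
grab("scene","s8.png");grab("side","d8.png");grab("wrist","w8.png")
a=cv2.imread('pics/d8.png')[220:340,285:385];b=cv2.imread('pics/s8.png')[155:275,210:310]
cv2.imwrite('pics/sd8.png',cv2.resize(cv2.hconcat([b,a]),None,fx=4,fy=4,interpolation=cv2.INTER_CUBIC))
E
```

```text
t: 9.15
eef_pos: [600.3, 135.5, 123.4]
tcp_rot: [0.61, 1.568, 0.152]
ft_force: [-0.3, -0.7, -2.1]
opening: 0.656
t: 9.95
eef_pos: [578.7, -16.9, 122.7]
tcp_rot: [-2.788, 1.569, 3.036]
ft_force: [0.2, 0.1, -2.4]
opening: 0.658
t: 10.75
eef_pos: [560.4, -155.4, 123.2]
tcp_rot: [3.012, 1.57, 2.552]
ft_force: [0.4, 0.5, -2.1]
opening: 0.66
t: 10.95
eef_pos: [560.8, -154.0, 123.4]
tcp_rot: [2.064, 1.571, 1.606]
ft_force: [0.2, 0.8, -2.7]
opening: 0.658
```

View pics/sd8.png

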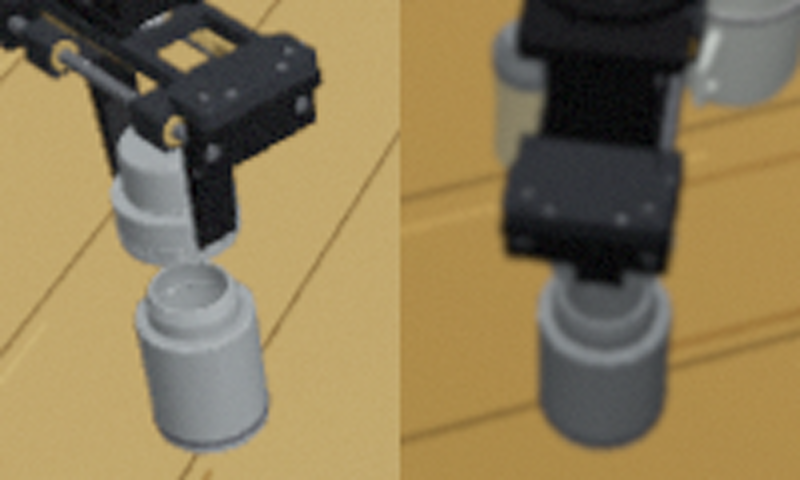

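View pics/s8.png

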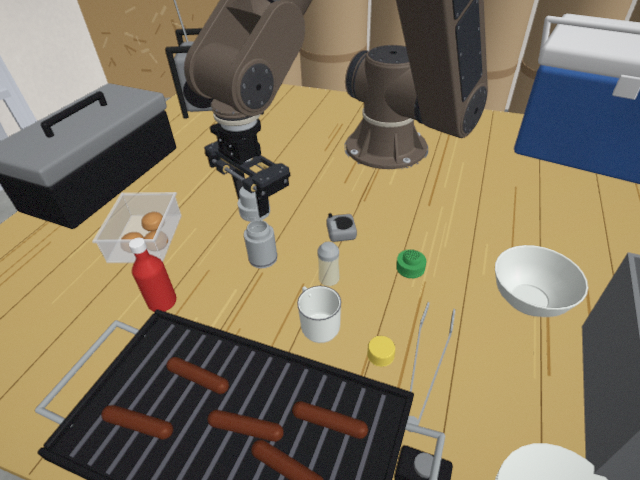

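View pics/w8.png

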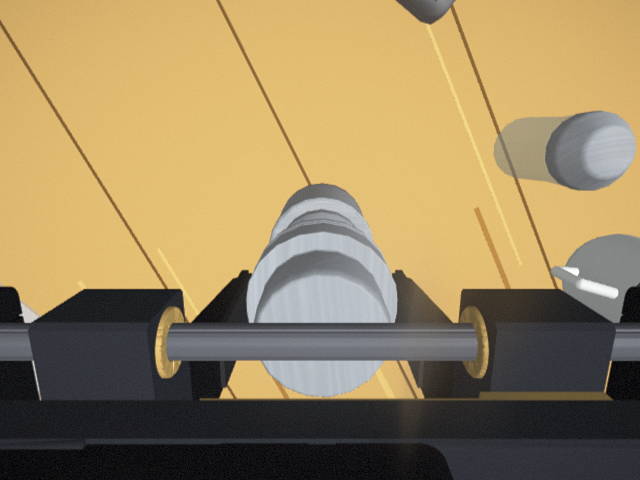

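The lid now hangs over the jar. In the wrist view both are centred laterally at columns 321–322. I'll compare the projected axes in the scene and side views.

```bash
python3 - <<'E'
from h import *
np.set_printoptions(precision=1,suppress=True)
s=optics.camera_params("scene");d=optics.camera_params("side");p=optics.camera_params("wrist")
for z in (80,97,136,164,192):
    P=[562.8,-153.6,z];print(z,proj(P,s),proj(P,d),proj(P,p))
def edges(im,row,c0,c1):
    g=cv2.GaussianBlur(im,(3,3),0)[row,c0:c1].astype(float); return g
im=cv2.imread('pics/w8.png');cv2.imwrite('pics/w8c.png',cv2.resize(im[170:410,230:420],None,fx=3,fy=2.5,interpolation=cv2.INTER_CUBIC)[:600])
cv2.imwrite('pics/s8c.png',cv2.resize(cv2.imread('pics/s8.png')[180:280,220:300],None,fx=6,fy=6,interpolation=cv2.INTER_CUBIC))
E
```

```text
80 [258.2 231.7] [336.4 296.1] [324.7 255.4]
97 [257.2 225.7] [336.5 291.1] [324.9 263.7]
136 [254.7 211.5] [336.8 279.1] [325.5 288.2]
164 [252.8 200.7] [337.1 270.1] [326.2 312.7]
192 [250.9 189.5] [337.3 260.7] [327.1 346.7]
```

View pics/s8c.png

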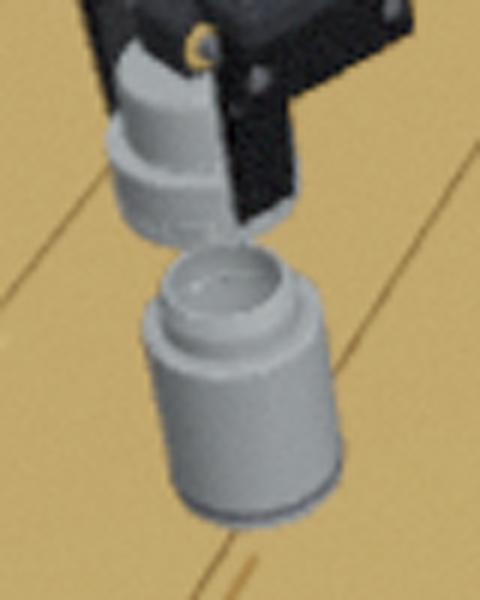

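View pics/w8c.png

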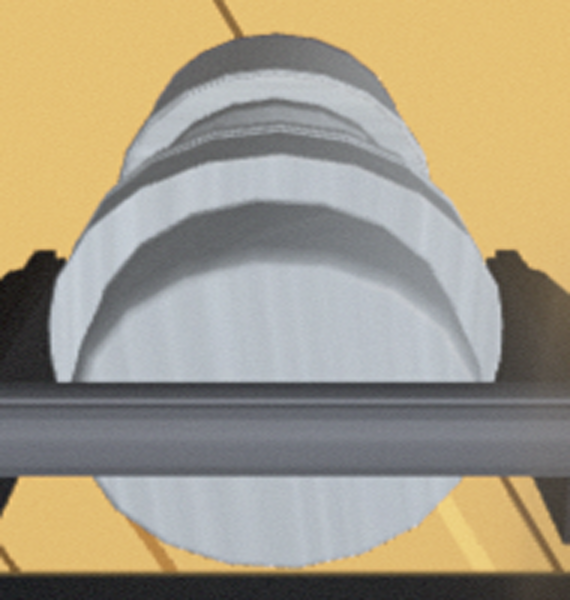

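```bash
python3 - <<'E'
from h import *
np.set_printoptions(precision=1,suppress=True)
s=optics.camera_params("scene");p=optics.camera_params("wrist")
a=np.linspace(0,2*np.pi,721)
def ring(c,r,z,cam): return np.array([proj([c[0]+r*np.cos(t),c[1]+r*np.sin(t),z],cam) for t in a])
c0=np.array([562.8,-153.6]);n=np.array([.896,-.443])
for name,r,z,cam,f,obs in [("jar shoulder back wrist",33,80,p,min,198.0),("jar base back wrist",33,0,p,min,183.8),("lid bottom back wrist",32,136,p,min,219.6),("skirt top back wrist",32,164,p,min,232.0),("cap top back wrist",25,192,p,min,274.5),
  ("jar shoulder front scene",33,80,s,max,242.6),("jar base front",33,0,s,max,267),("neck rim back scene",22.5,97,s,min,220.4),("lid bottom front scene",32,136,s,max,221.0)]:
    v=[f(ring(c0+k*n,r,z,cam)[:,1]) for k in (0,5)]
    print(name,np.round(v,1),obs,'offset along n',round((obs-v[0])/(v[1]-v[0])*5,1))
E
```

```text
jar shoulder back wrist [202.5 210.7] 198.0 offset along n -2.7
jar base back wrist [186.7 193. ] 183.8 offset along n -2.3
lid bottom back wrist [223.5 233.9] 219.6 offset along n -1.8
skirt top back wrist [238.1 250.2] 232.0 offset along n -2.5
cap top back wrist [278.8 292.9] 274.5 offset along n -1.5
jar shoulder front scene [242.  243.2] 242.6 offset along n 2.4
jar base front [268.3 269.4] 267 offset along n -5.5
neck rim back scene [219.  220.1] 220.4 offset along n 6.6
lid bottom front scene [221.4 222.6] 221.0 offset along n -1.8
```

Wrist-view offsets along the perpendicular are about −2.5 mm for the jar and −1.9 mm for the lid. They are coaxial within about 1 mm, well inside the 3 mm fit. Lowering 36 mm, then feeling my way down.

```bash
python3 -m handwheel '[{"travel":[0,0,-4],"roll":0},{"travel":[0,0,-10],"roll":0},{"travel":[0,0,-17],"roll":0},{"travel":[0,0,-24],"roll":0},{"travel":[0,0,-30],"roll":0},{"travel":[0,0,-34],"roll":0},{"travel":[0,0,-36],"roll":0},{"travel":[0,0,-36],"roll":0}]'
python3 -m handwheel '[{"travel":[0,0,-1],"roll":0},{"travel":[0,0,-2],"roll":0},{"travel":[0,0,-3],"roll":0},{"travel":[0,0,-4],"roll":0},{"travel":[0,0,-5],"roll":0},{"travel":[0,0,-6],"roll":0},{"travel":[0,0,-6],"roll":0}]'
python3 - <<'E'
from h import *
grab("wrist","w9.png");grab("scene","s9.png")
print(env.state()['moment'])
cv2.imwrite('pics/s9c.png',cv2.resize(cv2.imread('pics/s9.png')[180:280,220:300],None,fx=6,fy=6,interpolation=cv2.INTER_CUBIC))
E
```

```text
t: 11.9
eef_pos: [560.7, -154.6, 87.2]
tcp_rot: [2.862, 1.57, 2.403]
ft_force: [0.6, 0.0, -1.4]
opening: 0.659
t: 12.6
eef_pos: [560.7, -154.6, 81.3]
tcp_rot: [2.724, 1.571, 2.265]
ft_force: [-0.3, 0.3, -2.2]
opening: 0.656
[-0.02822289 -0.04067561 -0.03478867]
```

View pics/s9c.png

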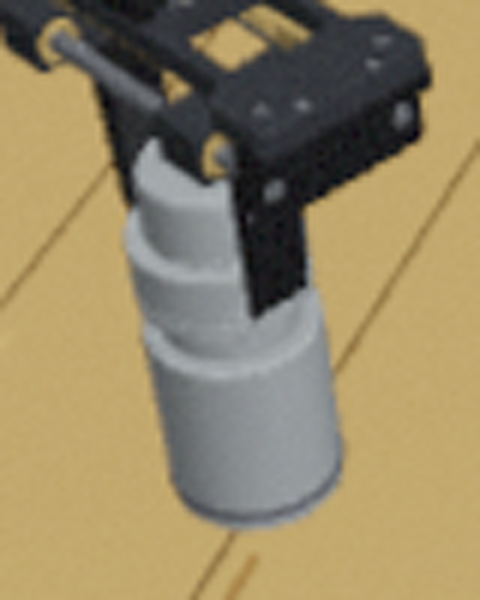

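The sieve lid is over the neck with no contact force, so I'll continue down.

```bash
python3 -m handwheel '[{"travel":[0,0,-2],"roll":0},{"travel":[0,0,-4],"roll":0},{"travel":[0,0,-6],"roll":0},{"travel":[0,0,-8],"roll":0},{"travel":[0,0,-10],"roll":0},{"travel":[0,0,-11],"roll":0},{"travel":[0,0,-11],"roll":0}]'
python3 -m handwheel '[{"travel":[0,0,-1],"roll":0},{"travel":[0,0,-1],"roll":0},{"travel":[0,0,-1],"roll":0}]'
python3 -m handwheel '[{"travel":[0,0,-1],"roll":0},{"travel":[0,0,-1],"roll":0},{"travel":[0,0,-1],"roll":0}]'
```

```text
t: 13.4
eef_pos: [560.7, -154.6, 70.3]
tcp_rot: [2.986, 1.57, 2.528]
ft_force: [1.3, 0.0, -1.4]
opening: 0.657
t: 13.7
eef_pos: [560.8, -154.6, 69.5]
tcp_rot: [1.209, 1.571, 0.75]
ft_force: [-0.3, 0.5, -1.6]
opening: 0.655
t: 14.0
eef_pos: [560.8, -154.6, 68.4]
tcp_rot: [2.088, 1.571, 1.629]
ft_force: [0.2, 0.4, -1.9]
opening: 0.656
```

```bash
python3 -m handwheel '[{"travel":[0,0,-0.5],"roll":0},{"travel":[0,0,-0.5],"roll":0},{"travel":[0,0,-0.5],"roll":0}]'
python3 -m handwheel '[{"travel":[0,0,-0.5],"roll":0},{"travel":[0,0,-0.5],"roll":0},{"travel":[0,0,-0.5],"roll":0}]'
python3 -m handwheel '[{"travel":[0,0,-0.5],"roll":0},{"travel":[0,0,-0.5],"roll":0},{"travel":[0,0,-0.5],"roll":0}]'
```

```text
t: 14.3
eef_pos: [560.8, -154.6, 67.9]
tcp_rot: [1.69, 1.571, 1.231]
ft_force: [-0.6, 0.2, -1.8]
opening: 0.659
t: 14.6
eef_pos: [560.8, -154.6, 67.5]
tcp_rot: [1.07, 1.571, 0.611]
ft_force: [0.2, 0.0, -2.2]
opening: 0.66
t: 14.9
eef_pos: [560.9, -154.6, 67.4]
tcp_rot: [0.205, 1.57, -0.253]
ft_force: [-1.4, -0.2, 5.3]
opening: 0.659
```

Contact came at TCP z 67.4, exactly where predicted (lid edge on the shoulder at 80 mm), with about 7 N. I'll look before releasing.

```bash
python3 - <<'E'
from h import *
grab("wrist","w10.png");grab("scene","s10.png");grab("side","d10.png")
a=cv2.imread('pics/d10.png')[240:340,295:375];b=cv2.imread('pics/s10.png')[180:280,220:300]
cv2.imwrite('pics/sd10.png',cv2.resize(cv2.hconcat([b,a]),None,fx=5,fy=5,interpolation=cv2.INTER_CUBIC))
E
```

```text
(no output)
```

View pics/sd10.png

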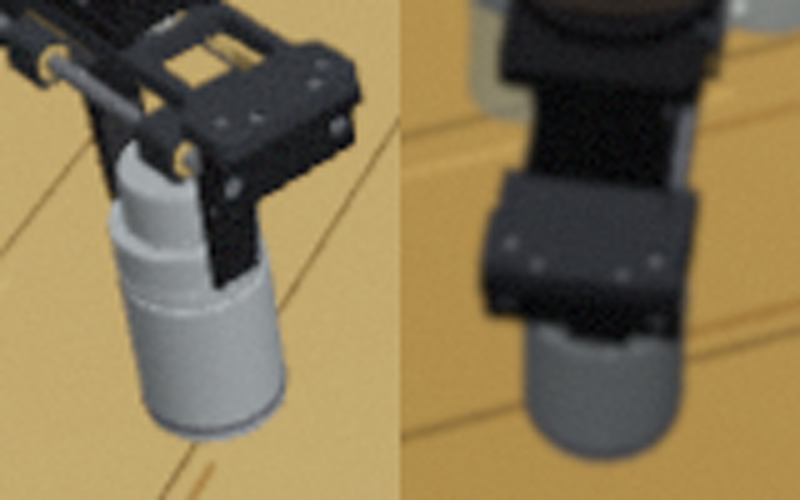

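The skirt sits flush on the shoulder with no visible gap, so I'll release.

```bash
python3 -m handwheel '[{"travel":[0,0,0],"roll":0},{"travel":[0,0,0],"roll":0},{"travel":[0,0,0],"roll":0},{"travel":[0,0,0],"roll":0},{"travel":[0,0,0],"roll":0}]' -1
python3 -m handwheel '[{"travel":[0,0,4],"roll":0},{"travel":[0,0,12],"roll":0},{"travel":[0,0,22],"roll":0},{"travel":[0,0,29],"roll":0},{"travel":[0,0,31],"roll":0},{"travel":[0,0,31],"roll":0},{"travel":[0,0,31],"roll":0}]'
python3 - <<'E'
from h import *
grab("wrist","w11.png");grab("scene","s11.png");grab("side","d11.png")
a=cv2.imread('pics/d11.png')[240:340,295:375];b=cv2.imread('pics/s11.png')[180:280,220:300]
cv2.imwrite('pics/sd11.png',cv2.resize(cv2.hconcat([b,a]),None,fx=5,fy=5,interpolation=cv2.INTER_CUBIC))
E
```

```text
t: 15.55
eef_pos: [560.8, -154.6, 66.9]
tcp_rot: [2.538, 1.571, 2.079]
ft_force: [-0.5, -0.1, -0.5]
opening: 0.988
t: 16.25
eef_pos: [560.7, -154.6, 97.8]
tcp_rot: [2.753, 1.571, 2.294]
ft_force: [0.7, -0.4, -0.4]
opening: 1.002
```

View pics/sd11.png

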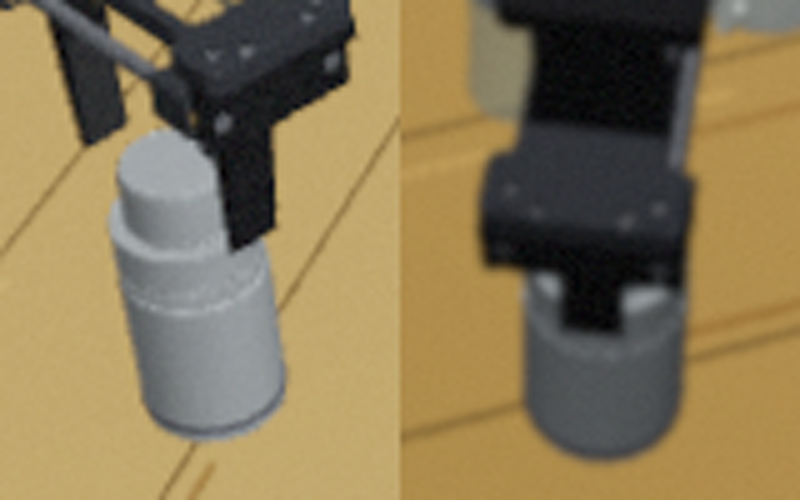

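View pics/w11.png

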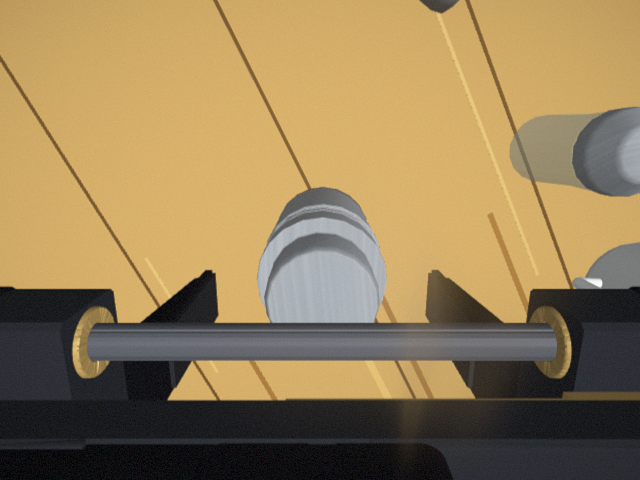

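The jar and sieve lid stayed put and the cap is seated at about z 108–136. The tips are now around 116–120. I'll go 4 mm lower to grip the cap clear of the sieve lid's flat top.

```bash
python3 -m handwheel '[{"travel":[0,0,-2],"roll":0},{"travel":[0,0,-4],"roll":0},{"travel":[0,0,-4],"roll":0}]'
python3 -m handwheel '[{"travel":[0,0,0],"roll":0},{"travel":[0,0,0],"roll":0},{"travel":[0,0,0],"roll":0},{"travel":[0,0,0],"roll":0},{"travel":[0,0,0],"roll":0},{"travel":[0,0,0],"roll":0},{"travel":[0,0,0],"roll":0},{"travel":[0,0,0],"roll":0}]' 1
python3 - <<'E'
from h import *
grab("wrist","w12.png");grab("scene","s12.png");grab("side","d12.png")
a=cv2.imread('pics/d12.png')[240:340,295:375];b=cv2.imread('pics/s12.png')[180:280,220:300]
cv2.imwrite('pics/sd12.png',cv2.resize(cv2.hconcat([b,a]),None,fx=5,fy=5,interpolation=cv2.INTER_CUBIC))
E
```

```text
t: 16.7
eef_pos: [560.6, -154.6, 93.5]
tcp_rot: [3.114, 1.57, 2.655]
ft_force: [0.6, 0.9, -0.1]
opening: 0.997
t: 17.5
eef_pos: [560.8, -154.6, 94.0]
tcp_rot: [0.787, 1.571, 0.328]
ft_force: [-0.1, 0.3, 1.3]
opening: 0.52
```

View pics/sd12.png

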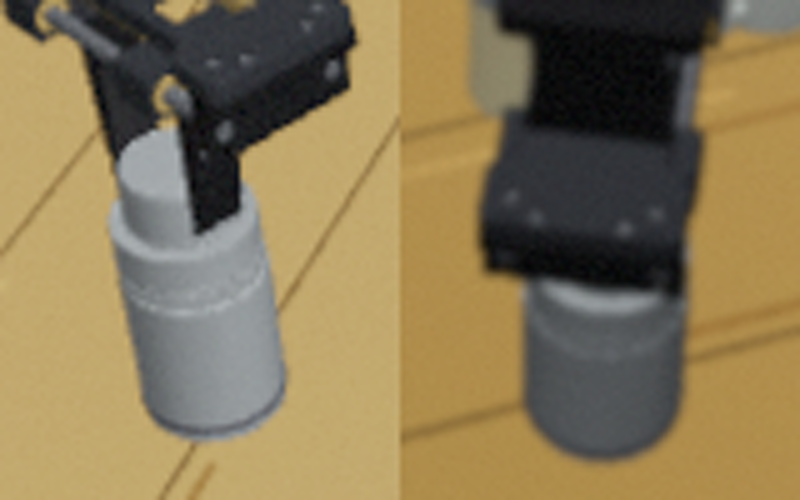

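View pics/w12.png

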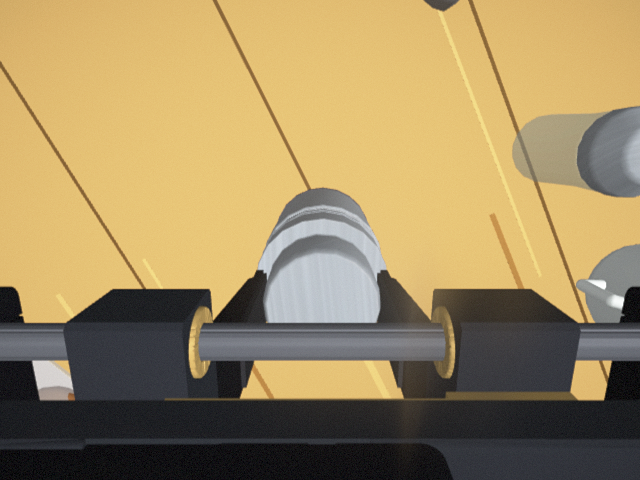

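The opening is 0.52, about 50 mm, so the cap is gripped, and the jar outline is unchanged. Lifting straight up slowly.

```bash
python3 -m handwheel '[{"travel":[0,0,1],"roll":0},{"travel":[0,0,3],"roll":0},{"travel":[0,0,6],"roll":0},{"travel":[0,0,9],"roll":0},{"travel":[0,0,13],"roll":0},{"travel":[0,0,17],"roll":0},{"travel":[0,0,20],"roll":0},{"travel":[0,0,22],"roll":0}]'
python3 -m handwheel '[{"travel":[0,0,5],"roll":0},{"travel":[0,0,15],"roll":0},{"travel":[0,0,28],"roll":0},{"travel":[0,0,42],"roll":0},{"travel":[0,0,56],"roll":0},{"travel":[0,0,68],"roll":0},{"travel":[0,0,75],"roll":0},{"travel":[0,0,78],"roll":0}]'
python3 -m handwheel '[{"travel":[0,0,0],"roll":0},{"travel":[0,0,0],"roll":0},{"travel":[0,0,0],"roll":0},{"travel":[0,0,0],"roll":0},{"travel":[0,0,0],"roll":0}]'
python3 - <<'E'
from h import *
grab("wrist","w13.png");grab("scene","s13.png");grab("side","d13.png")
a=cv2.imread('pics/d13.png')[200:340,295:375];b=cv2.imread('pics/s13.png')[140:280,220:300]
cv2.imwrite('pics/sd13.png',cv2.resize(cv2.hconcat([b,a]),None,fx=4,fy=4,interpolation=cv2.INTER_CUBIC))
E
```

```text
t: 18.45
eef_pos: [560.9, -154.6, 116.4]
tcp_rot: [0.249, 1.57, -0.209]
ft_force: [-1.2, 0.7, -1.8]
opening: 0.521
t: 19.25
eef_pos: [560.9, -154.7, 195.0]
tcp_rot: [0.15, 1.57, -0.309]
ft_force: [-0.6, -0.1, -0.1]
opening: 0.517
t: 19.75
eef_pos: [560.7, -154.6, 193.7]
tcp_rot: [3.066, 1.57, 2.607]
ft_force: [-0.9, 0.6, -0.8]
opening: 0.52
```

View pics/sd13.png

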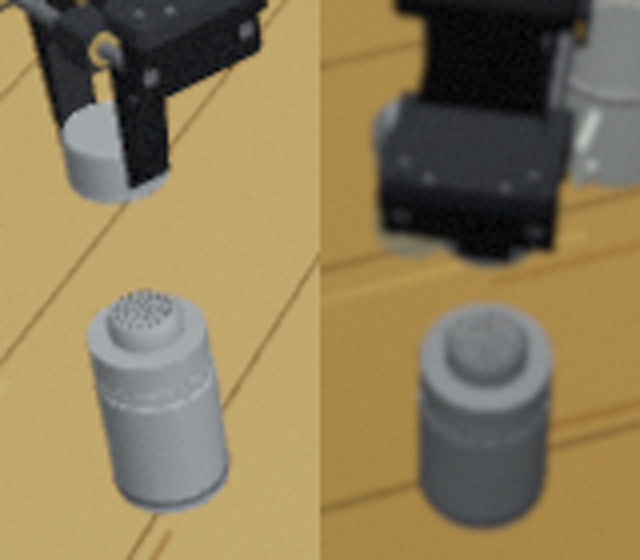

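View pics/w13.png

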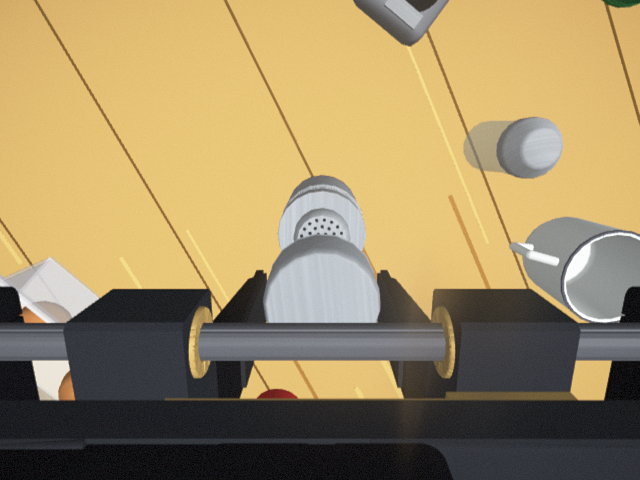

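View pics/s13.png

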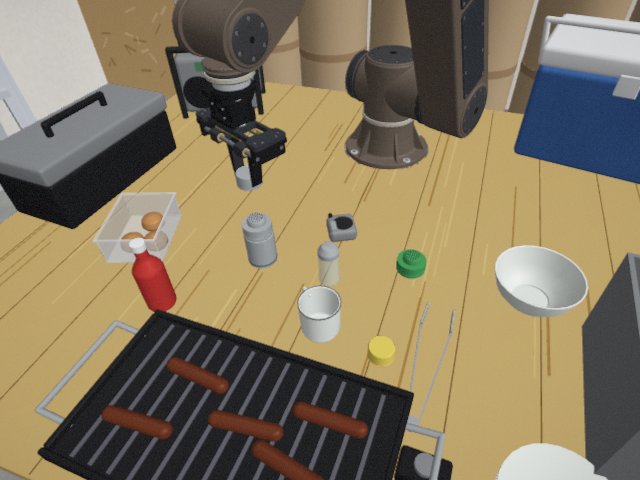

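The cap hangs level about 100 mm up, and the sieve lid sits flush on the jar with its crown showing. I'll run one numeric check that nothing else moved, then hand in.

```bash
python3 - <<'E'
from h import *
s0=cv2.imread('pics/scene0.png').astype(int);s1=cv2.imread('pics/s13.png').astype(int)
d0=cv2.imread('pics/side0.png').astype(int);d1=cv2.imread('pics/d13.png').astype(int)
def f(n,a,b,x0,y0,x1,y1):
    D=np.abs(a-b).max(2)[y0:y1,x0:x1];print(n,'changed px',int((D>40).sum()),'of',D.size)
f('jar body scene',s0,s1,240,242,285,270);f('jar body side',d0,d1,315,312,360,335)
f('salt',s0,s1,315,238,345,290);f('mug',s0,s1,295,285,345,342);f('tape',s0,s1,325,208,360,244);f('green',s0,s1,393,245,430,282);f('yellow',s0,s1,365,332,398,368);f('tongs',s0,s1,405,300,460,425);f('sauce',s0,s1,130,238,178,312);f('tub',s0,s1,95,190,182,262);f('bowl',s0,s1,490,245,588,318)
print(env.state()['eef_pos'],env.state()['opening'],env.state()['t'])
job.job_done()
E
```

```text
jar body scene changed px 0 of 1260
jar body side changed px 0 of 1035
salt changed px 0 of 1560
mug changed px 0 of 2850
tape changed px 0 of 1260
green changed px 5 of 1369
yellow changed px 0 of 1188
tongs changed px 0 of 6875
sauce changed px 0 of 3552
tub changed px 0 of 6264
bowl changed px 0 of 7154
[ 560.78437992 -154.58899012  193.85791416] 0.5193619641560557 19.9
the job is handed in; nothing more can be done
```

I put the two-part lid on the jar and let it go, then lifted the cap alone straight up. I handed in at 19.9 s with the cap held level about 100 mm above where it sat.

- **Seating:** the sieve lid met the shoulder at the predicted height with about 7 N, and the pictures showed it flush before and after the release.
- **Cap:** the opening read 49–50 mm, matching the 50 mm cap. The pictures show only the cap in the gripper, with the sieve crown bare on the jar.
- **Nothing else moved:** comparing before and after pictures, no pixels changed for the jar body or any bystander. The green look-alike had 5 changed pixels out of 1369, most likely noise or shadow.
- **Fingertip height disagreed:** in the camera views the fingertips sat about 18–22 mm above the reported TCP, though the text puts the TCP at the very end of the fingers. I trusted the pictures, felt downwards with force checks, and gripped 18–22 mm lower than the reported height would suggest.
- **Wrist camera disagreed:** its position for the lid was 4–5 mm off the other two cameras, so I centred the lid over the jar by comparing the two in one wrist view.

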